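# Take the combination padlock off the laser shutter and present it open

### The job

Slide the amber window of the low black laser box fully open. Inside, a combination padlock secures the shutter hasp: turn its dial clockwise (seen from above), click by click, until the red mark clicks in at the white index line next to the shackle, and only then draw the shackle fully open by pulling the lock body straight back from the staple, without forcing anything. Unhook the open padlock from the staple and finish while holding it in the gripper, still and level with the dial up and the shackle still drawn out, at least 10 cm above the top of the box; leave the window open and the other things on the table and in the box where they are.

Things in the scene. Friction and masses are not known exactly. Their poses are not given: they have to be found in the camera images.
- laser_box: Low black enclosure, 270 mm (x) by 520 mm (y) by 96 mm high, fixed on the table. Origin: centre of its underside; floor 12 mm up. Its +y half has a fixed cover; the -y half is the opening under the amber window: clear 254 mm in x, and from y = -252 to -20 mm when the window is fully open. Metal rails run along y on both long edges.
- window_handle (a point): Middle of the handle bar on the amber window; moves with it. Black round bar 12 mm thick, 80 mm long along the box's x, on a post at each end, its middle 28 mm above the window's top face. Axes as the box's.
- window (a joint): Slide of the amber window along the box's +y, m: 0 shut, 0.235 fully open (end stop). It takes about 2 N to move and stays where it is left. The window's top face is 94 mm above the table.
- lock: Steel combination padlock lying flat, dial up, on a rubber rest. Body 58 mm (its x) by 52 mm (its y) by 24 mm thick; 0.38 to 0.52 kg in all. Origin: CENTRE of the body, half-way up (51 mm above the table at the start; its rest is 27 mm above the box floor and only 60 mm wide in y). Its +x points to the shackle, z up; the shoulder face is at x = 29 mm.
- knob (a point): Centre of the dial's fluted round knob, 24 mm across and 16 mm high, 23 mm above the lock's origin on its z axis. It stands on a black disc 41 mm across and 3 mm thick (top 8 mm below this point) that turns with it and carries the red mark. Axes as the lock's (they do not turn with the dial).
- dial (a joint): Dial angle relative to the lock body, rad: 0 with the red mark at the white index line on the lock's +x side; positive when the mark is anticlockwise of it seen from above, so turning clockwise brings it down to 0. A spring detent (about 0.07 N m) clicks every 0.524 rad, also at 0. It starts 2 to 4 clicks above 0; stops at -0.6 and 2.45. Only at 0 is the shackle free.
- bow (a point): Middle of the shackle's bow (axis of its 8 mm round bar), at the height of the lock's origin; shut it lies at x = 55 mm in the lock's frame and moves with the shackle. Legs run along the lock's x at y = +16 mm (short leg, goes through the staple) and y = -16 mm (long leg).
- shackle (a joint): How far the shackle is drawn out of the body along the lock's +x, m: 0 shut, 0.020 fully drawn (stop). Locked, it has 1 to 4 mm of play; free, it slides with about 2 N of friction and stays put. The short leg enters the body by 6 mm when shut: fully drawn there is a clear gap from x = 29 to 43 mm in the lock's frame between body and leg end.
- shutter: Shutter unit that the lock secures, fixed to the box floor: dark grey base 200 mm (its x) by 100 mm by 24 mm, black head 30 mm higher from x = 60 mm on, hasp strap and staple (staple at x = 0, y = +16 mm). Origin: underside, on the box floor, in the staple's plane. The padlock lies about square to it, centre near x = -45 mm, y = 0, and can swivel some 0.1 rad.
- staple (a point): Centre of the eye of the steel staple: an upright loop of 6 mm bar across the unit's y, posts 10 mm to each side, cross bar's top 13 mm above. The short leg passes through along x with 3 mm free each side. At the start the bow is about 3 mm beyond the loop; pulled back along the lock's -x it catches on it. With the loop in the gap of the drawn shackle the lock lifts straight up.
- mirror: Bystander: mirror mount on a short post, 30 mm wide, 62 mm high, in the +x -y corner of the opening. Origin at its underside.
- beam_dump: Bystander: black finned block 34 by 30 by 40 mm in the -x -y corner of the opening. Origin at its underside.
- wafer_box: Bystander: round clear wafer box, 120 mm across, 32 mm high.
- power_meter: Bystander: grey hand-held meter 150 by 75 by 28 mm.
- tweezers: Bystander: steel tweezers, about 150 mm long, 5 mm thick.
- ball_driver: Bystander: red-handled driver lying at the robot's near left.
- wash_bottle: Bystander: white bottle, 70 mm across, 150 mm high.

How it is judged (in metres and radians):
On the way, in this order (a step that is already met when the one before it is completed fails the run):
1. the window is slid fully open (value of joint window above 0.222 m), for 0.2 s.
2. the dial is clicked in with its red mark at the index, the shackle not yet drawn (value of joint dial between -0.15 and 0.15 rad and value of joint shackle below 0.005 m), for 0.1 s.
3. the shackle is drawn open while the lock is still on the staple (value of joint shackle above 0.016 m and horizontal distance between lock and staple below 0.09 m and height (world z) of lock below 0.065 m), for 0.1 s.
At the end, for the whole second after the job is handed in: The padlock is held by the fingers (over 2 N), its centre more than 0.19 m above the table, within 0.3 rad of level with the dial up, slower than 0.03 m/s, touching neither box nor shutter unit, shackle drawn out more than 14 mm, window open more than 0.215 m (height (world z) of lock above 0.19 m and angle between lock's own z axis and vertical below 0.3 rad and linear speed of lock below 0.03 m/s and contact force between lock and the fingers above 2 N and value of joint shackle above 0.014 m and value of joint window above 0.215 m and contact force between lock and shutter below 0.2 N and contact force between lock and laser_box below 0.2 N); the arm keeps its last pose, push and grip.
It fails at once if the padlock is forced against the staple or its rest with more than 60 N (contact force between lock and shutter above 60 N).
It fails at once if a bystander is moved by more than 30 mm (distance of any of mirror, beam_dump, wafer_box, power_meter, tweezers, ball_driver, wash_bottle from where it was at the start of the episode above 0.03 m).
It also fails if it takes over 72 s, if anything falls off the work surface, if the arm or the gripper's body presses on something with over 40 N, if the wrist force passes 120 N, or if a joint passes its speed limit or range.

### The arm

A 7-joint arm with a two-finger parallel gripper is mounted at the origin on the work surface. World frame = base frame: x ahead of the robot, y to its left, z up, the work surface at z = 0. Lengths are in mm, angles in rad, forces in N, time in s.
With the tool pointing down it reaches from about 425 to 875 mm from the base axis. Payload 9.9 kg.
Tool frame: the origin (TCP) lies midway between the tips of the shut fingers; the grasp point (between the pads) lies 19 mm behind it; z points along the fingers, y is the direction in which the jaws open and shut (so a half turn about z gives the same grasp; the last joint's range is limited). The gripper opens to 85 mm and grips with 20 to 120 N. Pads are 22 mm wide; open, the fingers measure 114 mm over their backs; the gripper's body (76 mm by 85 mm) begins 54 mm behind the grasp point. The pads swing forward as they close: fully open they stand 13 mm farther back than shut.
Start: joints at [-1.411, 0.576, 0.025, 1.437, -0.015, 1.129, -0.057], TCP at [162.932, 655.044, 231.289] pointing down, gripper open.
Joint ranges: [-2.76, 2.76], [-0.34, 2.15], [-1.52, 1.57], [0.19, 2.46], [-1.09, 4.23], [0.17, 1.99], [-2.82, 2.82]. Speed limits (rad/s): [2.22, 2.22, 3.01, 3.01, 3.14, 3.14, 3.14].

### API

Orientations are given as a unit quaternion [w, x, y, z].
In Python, from station import arm gives the robot as it stands. The module is installed in compiled form; this text tells all that it offers.
- The arm moves only by the tool jog_arm, never from a script. Its argument "plan" is text: rows parted by semicolons, each of 4 numbers parted by spaces: the shift along the tool's x, y, z in cm, then the turn about the tool's z in degrees. A call has 1 to 5 rows; each row shifts and turns the commanded pose from where the row before left it, along the tool's axes as they then stand; what a row does not reach is not made up. A row lasts 1/12 s, in which the tool goes at most 41.7 mm and 7.16 degrees, less where a joint would pass 70% of its speed; a pose out of reach is approached as far as the arm can. A call with a gripper value outside its range is refused whole. "grip" is the opening, from 0 (shut) to 1 (fully open), set as the call begins (left out, the last holds). The fingers move at their own pace and stop on an object; "squeeze" is the grip in N (left out, the last holds). Time passes only in rows, so rows that do not move let the fingers close. It gives the time, the measured TCP pose, the force and the opening at its end, in the units of the state.
- arm.state(): the state, without advancing time (a new reading comes with each control period).
- arm.read_camera(name): name is "side" or "top"; returns a dict with "pixels" (400x640x3 uint8, blue, green, red), "z_map" (400x640 float32, mm along the optical axis (not along the pixel's ray), 0 where there is no reading), "vertical_fov" (degrees; the focal length in pixels is half the picture's height over the tangent of half this angle, whatever the lens; pixels are square), "cx", "cy" (the principal point, pixels), "rvec" (rotation vector, rad) and "tvec" (3), from world to camera coordinates, as OpenCV has them. Camera axes: x right, y down, z forward; pixel columns grow to the right and rows downward; lengths in mm; the calibration is good to about 2 mm. A picture is of the moment at which its call begins.
- arm.job_done(): hands the job in, once; it reports no verdict.
Trained networks look in a picture, given as the dict that the camera call returned (one of the last four; its "shot" number tells which), for a name from the list of things; names that differ only in an ending like _2 or _b are one class to them, and where a whole thing is asked for, a point or a joint stands for the part that bears it (a point fixed in the world has none). Each returns a list of dicts, best first, with "score" (0 to 1); they miss things now and then, are a little off and sometimes report something else, mostly with a low value. They report only what shows in the picture. A call takes as long as a camera call.
- arm.boxes_of(thing, picture): "extent" ([left, top, width, height] in pixels, round what is visible of it).
- arm.mark_of(thing, picture): "location" ([column, row] in pixels: a listed point, or the origin of a listed thing).
The state is a dict: "clock": time; "joints": joint angles; "dq": joint speeds; "tau": joint torques, N m; "eef_pos": TCP position; "orientation": TCP orientation; "contact_force": force on the tool from outside, world axes, zero at the start; "wrist_torque": the same for the moment, N m; "opening": finger opening in mm.
Only numpy, scipy, OpenCV 4.12 (cv2) and the standard library are available. Lean on these libraries where they do the work, as an engineer would, in place of code of your own. Each camera call takes 0.05 s, during which the arm holds its last target.

## Working session

There is one attempt and no reset: what is moved stays moved. The work goes in short steps, Python scripts to look and compute and a tool call to move; the robot and the scene stay as the last step left them, time stands still between calls to the robot, and variables do not carry over. Pictures are saved under pics/ and viewed, and the job is handed in when it is done.

Besides the shell and the picture viewer there is one more tool, called after "Emit:" in YAML: its name, and indented under it one key for each argument. jog_arm: Moves the arm, as the interface text tells. Its arguments: {"type":"object","properties":{"plan":{"type":"string"},"grip":{"type":"number"},"squeeze":{"type":"number"}},"required":["plan"]}

```bash
mkdir -p pics
cat > h.py <<'E'
import numpy as np, cv2
from station import arm
def cam(n,save=None):
    p=arm.read_camera(n)
    if save: cv2.imwrite('pics/'+save+'.png',p['pixels'])
    return p
def K(p):
    f=200/np.tan(np.radians(p['vertical_fov'])/2); return f
def RT(p):
    return cv2.Rodrigues(np.array(p['rvec'],float))[0], np.array(p['tvec'],float).ravel()
def ray(p,uv):
    R,t=RT(p); f=K(p)
    d=R.T@np.array([(uv[0]-p['cx'])/f,(uv[1]-p['cy'])/f,1.]); return -R.T@t, d
def at_z(p,uv,z):
    o,d=ray(p,uv); return o+d*(z-o[2])/d[2]
def depth_pt(p,uv):
    o,d=ray(p,uv); return o+d*float(p['z_map'][int(round(uv[1])),int(round(uv[0]))])
def proj(p,X):
    R,t=RT(p); c=R@np.array(X,float)+t; f=K(p); return np.array([p['cx']+f*c[0]/c[2],p['cy']+f*c[1]/c[2]])
E
python3 - <<'E'
from h import *
s=arm.state(); print({k:np.round(v,3) for k,v in s.items()})
for n in('side','top'):
    p=cam(n,n+'0'); print(n,K(p),p['cx'],p['cy'],-RT(p)[0].T@RT(p)[1],RT(p)[0][2])
    for th in('laser_box','window_handle','lock','knob','bow','staple','shutter','mirror','wash_bottle'):
        for r in arm.mark_of(th,p)[:2]: print(th,np.round(r['location'],1),round(r['score'],2),np.round(depth_pt(p,r['location']),0))
E
```

```text
{'clock': np.float64(0.0), 'joints': array([-1.411,  0.577,  0.025,  1.438, -0.015,  1.129, -0.056]), 'dq': array([-0.   ,  0.   ,  0.   ,  0.001,  0.001, -0.001,  0.   ]), 'tau': array([-1.0000e-03, -7.6574e+01,  2.2500e+00, -2.8598e+01,  1.5000e-02,
        1.3000e-02, -0.0000e+00]), 'eef_pos': array([162.798, 654.596, 230.413]), 'orientation': array([-0.   ,  0.122,  0.993, -0.001]), 'contact_force': array([-0.659, -0.618,  0.398]), 'wrist_torque': array([-0.007, -0.013, -0.039]), 'opening': np.float64(85.112)}
side 442.4190826277033 320.41603431122877 203.2180973929341 [  -3.60138015 -879.37971661 1184.38479374] [ 0.32658641  0.60416764 -0.72685816]
laser_box [336.3 214. ] 0.59 [510. -40.  94.]
window_handle [369.3 224.7] 0.77 [ 563. -156.  132.]
bow [431.2 318. ] 0.61 [ 586. -472.   35.]
staple [430.1 318.6] 0.32 [ 585. -470.   29.]
mirror [396.6 246.4] 0.62 [ 628. -227.   64.]
wash_bottle [285.2 141.3] 0.63 [546. 450.  36.]
top 438.72560902253326 322.4932678407514 208.4124857603786 [ 322.28753992   13.6790118  1277.94449061] [ 0.12919903 -0.01967831 -0.99142341]
laser_box [309.7 191.4] 0.6 [523.  26.  93.]
window_handle [376.3 175.9] 0.73 [ 563. -152.  124.]
wash_bottle [155.4 183.6] 0.91 [538. 451.  80.]
```

View pics/side0.png

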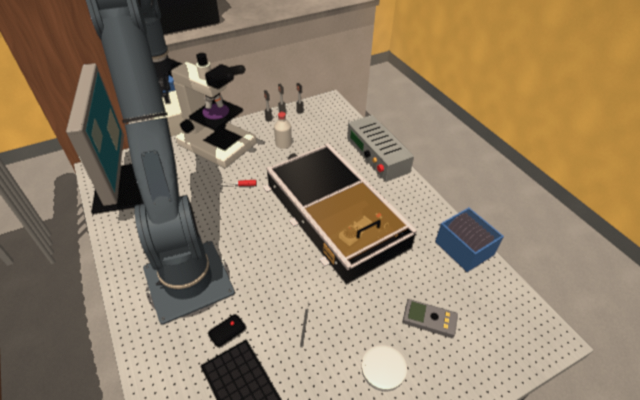

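View pics/top0.png

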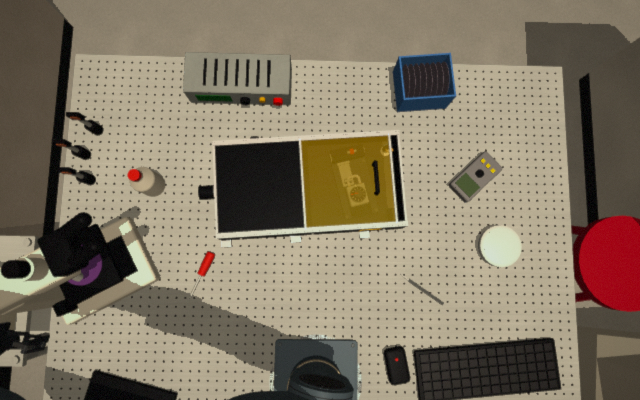

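Run:
```python
from h import *
p=cam('top'); 
for uv in [(216,143),(397,132),(406,228),(218,238)]: print(uv, at_z(p,uv,96), depth_pt(p,uv))
z=p['z_map'];
img=p['pixels'][120:250,205:415]; cv2.imwrite('pics/c1.png',cv2.resize(img,None,fx=3.8,fy=3.8,interpolation=cv2.INTER_CUBIC))
# handle segmentation by depth: height 115..130
f=K(p);o=0
R,t=RT(p); vv,uu=np.mgrid[0:400,0:640]
d=np.stack([(uu-p['cx'])/f,(vv-p['cy'])/f,np.ones_like(uu)],-1)*z[...,None]
W=(d-t)@R
m=(W[...,2]>108)&(W[...,2]<150)&(uu>340)&(uu<400)&(vv>140)&(vv<225)
q=W[m]; print(len(q),q.mean(0),q.min(0),q.max(0)); 
c=q[:,:2]-q[:,:2].mean(0); print(np.linalg.svd(c)[2][0])
m=(W[...,2]>80)&(W[...,2]<108)&(uu>200)&(uu<420)&(vv>110)&(vv<250)
r=cv2.minAreaRect(W[m][:,:2].astype(np.float32)); print(r, W[m][:,2].mean())
```

```text
(216, 143) [652.53065508 286.64637765  96.        ] [651.81256414 286.05282889  98.570057  ]
(397, 132) [ 695.27944776 -214.29034142   96.        ] [ 695.18435652 -214.2322225    96.3013271 ]
(406, 228) [ 427.01707155 -237.21234776   96.        ] [ 435.58281683 -257.73255294   -0.67030183]
(218, 238) [391.07674287 268.9689628   96.        ] [391.12608301 269.15207353  95.15223175]
155 [ 559.98753208 -151.20329156  125.71738809] [ 515.6799875  -159.65064762  109.11224074] [ 606.96804692 -142.5881767   133.34487318]
[-0.99672546 -0.08086013]
((546.8812866210938, 28.1097412109375), (271.6085510253906, 521.9393920898438), 4.925820827484131) 90.11593659559088
```

View pics/c1.png

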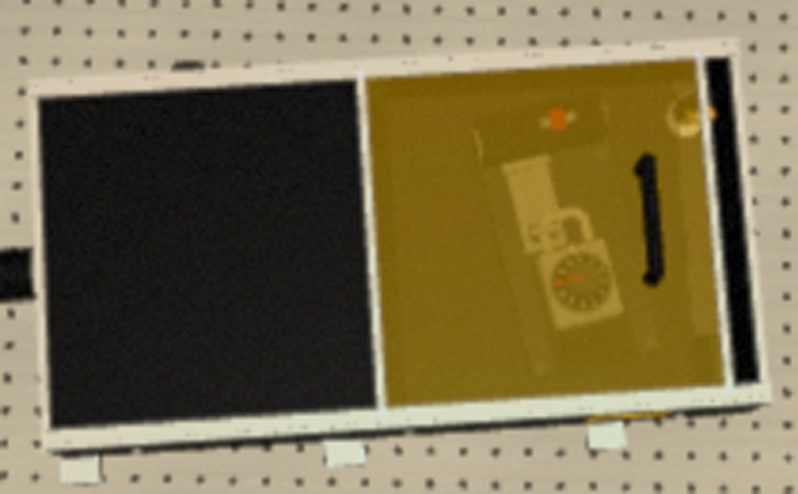

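```bash
cat >> h.py <<'E'
def cloud(p):
    R,t=RT(p); f=K(p); vv,uu=np.mgrid[0:400,0:640]
    z=p['z_map']; d=np.stack([(uu-p['cx'])/f,(vv-p['cy'])/f,np.ones(uu.shape)],-1)*z[...,None]
    W=(d-t)@R; W[z<=0]=np.nan; return W
E
python3 - <<'E'
from h import *
for n in('top','side'):
    p=cam(n);W=cloud(p)
    H=np.full((10,14),-9.)
    for x,y,z in W.reshape(-1,3):
        if 0<=x<800 and -350<=y<770:
            i,j=int(x//80),int((y+350)//80); H[i,j]=max(H[i,j],z)
    print(n); print('y0',[-350+80*j for j in range(14)])
    for i in range(10): print(i*80,H[i].astype(int))
E
```

```text
top
y0 [-350, -270, -190, -110, -30, 50, 130, 210, 290, 370, 450, 530, 610, 690]
0 [ 30  37  18 337 380 439  10   7   7   6  18  21  17   8]
80 [ 26  37  20  19  18 461 474   8   7 701   8 352 385   8]
160 [  8   8   8   8  10   8   7   9  17 681  46 349 388 280]
240 [ 13   7   7   7   9   8   7   9  32  43 376 410 408  -9]
320 [  8   7   7   7   7  12  99 102  31 403 404 408 372  -9]
400 [  9 102 103 104 104 101 102 101   8   8 404 178   7   8]
480 [  7 101 131 100 102  97  91  97  78  90 156   8 145  10]
560 [ 10 103 132 102 101 101  92  96  96  10 152   9 146 146]
640 [  7 102 102 101 102 103 102 103 101   8   7   9 146 144]
720 [106 104   7   7   7  92  89  91  91  91   7   9  52   7]
side
y0 [-350, -270, -190, -110, -30, 50, 130, 210, 290, 370, 450, 530, 610, 690]
0 [ 29  39  17 349 470 583 700 769  -9   1  -9  -9  -9  -9]
80 [ 28  37  16  18  17 539 689 761 736 704 633 592 549   6]
160 [ 10   8   7   7   8   8   6   7  20 686 658 626 603 329]
240 [ 12   8   8   8   7   6   6   7  28  45 375 408 406 325]
320 [  8   7   7   8   8  12  99  99  30 404 400 406 181   2]
400 [  9 102 102 102 101 101 100 100   9  10 402 175  44   7]
480 [  9 102 131 101 102  90  92  99  71 109 153   7 144   7]
560 [  8 104 133 103 101  97  90  95  95  81 151   7 147 145]
640 [  9 100 102 102 104 102 106 104  92   6   7   8 145  78]
720 [106 102   9   7   9  95  93  92  93  57   9   7  52   6]
```

Run:
```python
from h import *
s=arm.state()
for n in('top','side'):
    p=cam(n);print(n,proj(p,s['eef_pos']),proj(p,s['eef_pos']+[0,0,150]))
    im=p['pixels']; c=im[180:400,0:220] if n=='top' else im[0:220,60:300]
    cv2.imwrite('pics/d_%s.png'%n,cv2.resize(c,None,fx=2.6,fy=2.6))
    W=cloud(p)
    m=(W[...,2]>200)&(W[...,0]>60)&(W[...,1]>330)
    q=W[m]; 
    for z0 in range(200,420,50):
        k=q[(q[:,2]>z0)&(q[:,2]<z0+50)]
        if len(k): print(z0,len(k),k.min(0),k.max(0))
```

```text
top [ 31.32147417 331.05820848] [-17.59172661 342.46397616]
200 252 [153.30883617 548.03250455 200.26757371] [324.14007374 698.68971318 249.97129082]
250 452 [136.06938967 529.71244334 250.12685723] [303.93477333 700.61656168 299.983439  ]
300 2196 [134.96169138 489.59440616 300.03488768] [376.45744296 681.67921485 349.89172322]
350 2897 [136.43168665 434.69245775 350.02367975] [422.15441207 636.07406747 399.99744289]
400 379 [288.66539763 440.13741133 400.02090779] [414.35515286 620.05133268 409.71379351]
side [168.0407174   99.13968679] [157.91453706  62.77434577]
200 1677 [143.51638221 330.59395882 200.04286827] [2199.93387871 1296.95488716  249.96765165]
250 1598 [138.09772263 330.47108273 250.02952526] [2200.9890143  1290.86253796  299.87423864]
300 1517 [138.16029977 330.36474037 300.00385963] [2199.67765592 1289.36676094  349.82338785]
350 884 [143.30418386 331.32296981 350.05016413] [2188.67189349 1263.05638104  399.95821657]
400 290 [143.88804589 436.81650672 400.12968659] [411.01785511 654.7275528  449.96165291]
```

View pics/d_top.png

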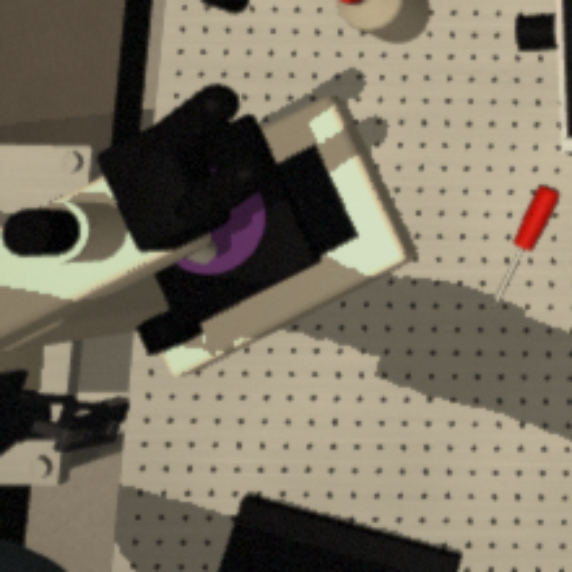

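View pics/d_side.png

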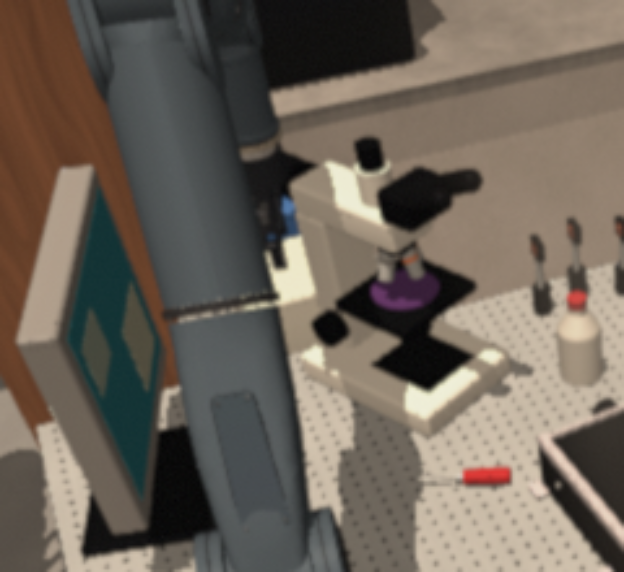

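Emit:
jog_arm:
  plan: "0 0 -4; 0 0 -4; 0 0 -4; 0 0 -4; 0 0 -4"
  grip: 1

```text
schema error: expected 4 numbers
```

Emit:
jog_arm:
  plan: "0 0 -4; 0 0 -3; 0 0 0"

```text
schema error: expected 4 numbers
```

Emit:
jog_arm:
  plan: "0 0 -4 0; 0 0 -4 0; 0 0 -4 0; 0 0 -4 0; 0 0 -4 0"
  grip: 1

```text
clock: 1.67
eef_pos: [162.9, 654.5, 433.6]
orientation: [0.0, 0.122, 0.993, 0.0]
contact_force: [0.3, 1.1, 0.6]
opening: 85.3
```

Emit:
jog_arm:
  plan: "0 0 -4 0; 0 0 -3 0; 0 0 0 0; 0 0 0 0"

```text
clock: 2.0
eef_pos: [163.1, 655.5, 503.1]
orientation: [0.0, 0.122, 0.993, 0.002]
contact_force: [-0.3, 1.2, -0.9]
opening: 85.2
```

Emit:
jog_arm:
  plan: "-2.87 -2.68 0 0; -2.87 -2.68 0 0; -2.87 -2.68 0 0; -2.87 -2.68 0 0; -2.87 -2.68 0 0"

```text
clock: 2.42
eef_pos: [270.3, 488.2, 499.8]
orientation: [-0.0, 0.122, 0.993, -0.001]
contact_force: [1.2, 0.9, 0.3]
opening: 85.7
```

Emit:
jog_arm:
  plan: "-2.87 -2.68 0 0; -2.87 -2.68 0 0; -2.87 -2.68 0 0; -2.87 -2.68 0 0; -2.87 -2.68 0 0"

```text
clock: 2.83
eef_pos: [377.0, 323.5, 500.1]
orientation: [-0.001, 0.122, 0.993, -0.001]
contact_force: [1.7, 0.4, 0.5]
opening: 85.4
```

Emit:
jog_arm:
  plan: "-2.87 -2.68 0 0; -2.87 -2.68 0 0; -2.14 -3.32 0 0; -2.14 -3.32 0 0; -2.14 -3.32 0 0"

```text
clock: 3.25
eef_pos: [457.6, 145.6, 500.0]
orientation: [-0.001, 0.122, 0.993, -0.0]
contact_force: [1.9, -1.0, 0.6]
opening: 85.3
```

Emit:
jog_arm:
  plan: "-1.55 -2.39 2.7 0; -1.55 -2.39 2.7 0; -1.55 -2.39 2.7 0; -1.55 -2.39 2.7 0; -1.55 -2.39 2.7 0"

```text
clock: 3.67
eef_pos: [503.2, 11.5, 364.0]
orientation: [-0.001, 0.122, 0.993, -0.0]
contact_force: [0.5, 0.2, 0.1]
opening: 85.0
```

Emit:
jog_arm:
  plan: "-1.55 -2.39 2.7 0; -1.55 -2.39 2.7 0; -1.55 -2.39 2.7 0; -1.55 -2.39 2.7 0; -1.55 -2.39 2.7 0"

```text
clock: 4.08
eef_pos: [549.5, -122.8, 228.9]
orientation: [-0.001, 0.122, 0.993, -0.0]
contact_force: [1.0, 0.5, 1.6]
opening: 85.2
```

Emit:
jog_arm:
  plan: "-1.55 -2.39 2.7 0; 0 0 0 -6.3; 0 0 0 -6.3; 0 0 0 -6.3; 0 0 0 0"
  grip: 0.5

```text
clock: 4.5
eef_pos: [558.5, -148.8, 202.9]
orientation: [-0.001, -0.045, 0.999, 0.0]
contact_force: [-0.3, -0.1, -0.2]
opening: 42.8
```

Emit:
jog_arm:
  plan: "-0.2 -0.25 3.3 0; 0 0 3.2 0; 0 0 3.2 0; 0 0 0 0; 0 0 0 0"

```text
clock: 4.92
eef_pos: [560.5, -150.5, 106.2]
orientation: [-0.002, -0.042, 0.999, 0.0]
contact_force: [0.8, 0.6, 0.6]
opening: 42.9
```

Emit:
jog_arm:
  plan: "0 0 0 0; 0 0 0 0; 0 0 0 0; 0 0 0 0; 0 0 0 0"
  grip: 0
  squeeze: 20

```text
clock: 5.33
eef_pos: [563.1, -151.3, 109.3]
orientation: [0.002, -0.043, 0.999, -0.0]
contact_force: [-1.5, 0.0, 7.6]
opening: 11.0
```

Emit:
jog_arm:
  plan: "0 1 0 0; 0 2 0 0; 0 2 0 0; 0 2 0 0; 0 2 0 0"

```text
clock: 5.75
eef_pos: [555.4, -61.7, 109.2]
orientation: [0.002, -0.042, 0.999, -0.001]
contact_force: [0.8, -3.2, 6.3]
opening: 10.6
```

Emit:
jog_arm:
  plan: "0 2 0 0; 0 2 0 0; 0 2 0 0; 0 2 0 0; 0 2 0 0"

```text
clock: 6.17
eef_pos: [547.0, 38.4, 109.2]
orientation: [0.002, -0.042, 0.999, -0.0]
contact_force: [1.3, -3.1, 6.9]
opening: 11.1
```

Emit:
jog_arm:
  plan: "0 2 0 0; 0 1.5 0 0; 0 0.8 0 0; 0 0 0 0; 0 0 0 0"

```text
clock: 6.58
eef_pos: [545.0, 61.8, 109.3]
orientation: [0.003, -0.035, 0.999, -0.01]
contact_force: [7.3, -62.0, 3.6]
opening: 11.1
```

Emit:
jog_arm:
  plan: "0 -0.8 0 0; 0 -0.8 0 0; 0 -0.4 0 0; 0 0 0 0"

```text
clock: 6.92
eef_pos: [545.2, 59.9, 109.2]
orientation: [0.002, -0.042, 0.999, -0.0]
contact_force: [0.4, -2.3, 8.7]
opening: 10.9
```

Run:
```python
from h import *
s=arm.state(); print(s['eef_pos'],s['contact_force'])
p=cam('top'); img=p['pixels'][120:250,205:415]; cv2.imwrite('pics/c2.png',cv2.resize(img,None,fx=3.8,fy=3.8,interpolation=cv2.INTER_CUBIC))
p=cam('side'); img=p['pixels'][130:290,250:430]; cv2.imwrite('pics/c3.png',cv2.resize(img,None,fx=3.6,fy=3.6,interpolation=cv2.INTER_CUBIC))
```

```text
[545.23766775  59.88518658 109.21059586] [ 0.41940692 -2.25698062  8.66112162]
```

View pics/c2.png

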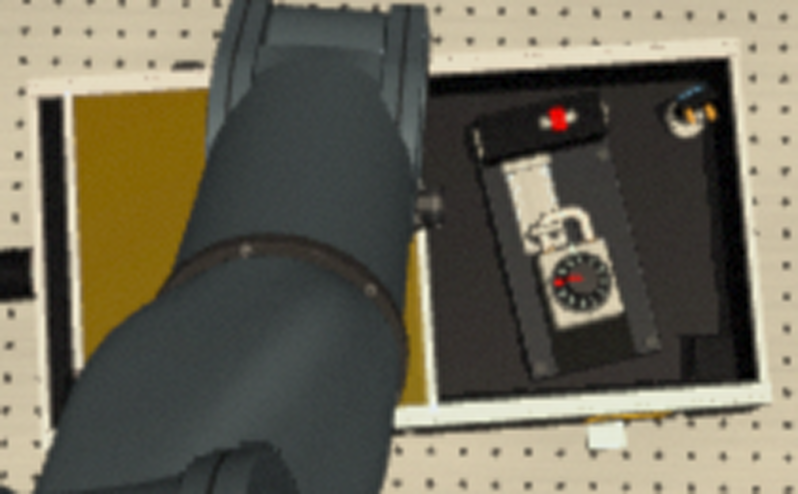

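View pics/c3.png

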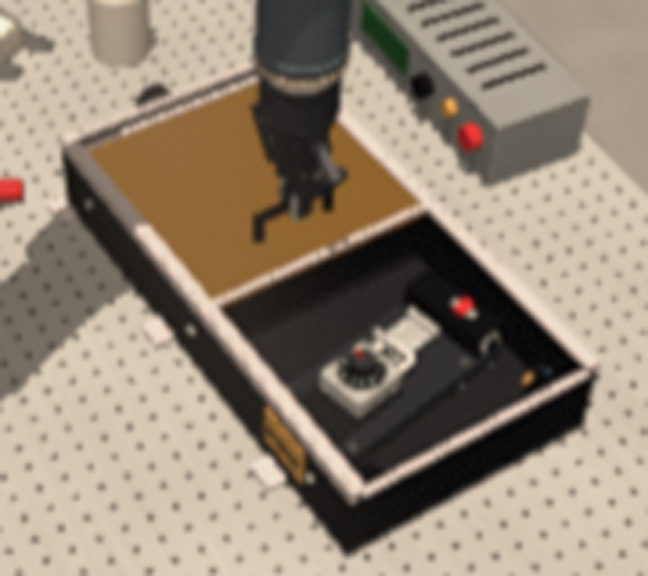

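Run:
```python
from h import *
p=cam('top')
c=np.array([547,28]);a=np.radians(4.92);ex=np.array([np.cos(a),np.sin(a)]);ey=np.array([-np.sin(a),np.cos(a)])
for uv,z in [((433/3.8+205,300/3.8+120),94),((438/3.8+205,395/3.8+120),94),((730/3.8+205,60/3.8+120),96),((760/3.8+205,385/3.8+120),96),((38/3.8+205,95/3.8+120),96)]:
    w=at_z(p,uv,z)[:2]-c; print(w@ex,w@ey)
```

```text
-46.77613679152354 -23.800554624488328
-115.34168723369812 -22.650973578248436
116.07639289393465 -253.40941871294874
-123.95961091397247 -252.93933207732945
121.83685997912394 251.59612540263282
```

Emit:
jog_arm:
  plan: "0 0 0 0; 0 0 0 0; 0 0 0 0; 0 0 -3 0; 0 0 -4 0"
  grip: 0.5

```text
clock: 7.48
eef_pos: [541.4, 61.3, 175.5]
orientation: [-0.003, -0.043, 0.999, -0.001]
contact_force: [0.7, -0.1, -0.1]
opening: 42.9
```

Run:
```python
from h import *
print(arm.state()['eef_pos'])
for n in('top','side'):
    p=cam(n)
    zz=dict(lock=51,knob=74,bow=51,staple=51,shutter=12,window_handle=122)
    for th in zz:
        for r in arm.mark_of(th,p)[:2]: print(n,th,np.round(r['location'],1),round(r['score'],2),np.round(at_z(p,r['location'],zz[th]),1),np.round(depth_pt(p,r['location']),0))
    W=cloud(p)
    # knob top ~82
    m=(W[...,2]>72)&(W[...,2]<90)&(abs(W[...,0]-505)<60)&(abs(W[...,1]+90)<60); q=W[m]; print(len(q),q.mean(0),q[:,2].max())
    m=(W[...,2]>55)&(W[...,2]<90)&(abs(W[...,0]-505)<60)&(abs(W[...,1]+90)<60); q=W[m]; print(len(q),cv2.minAreaRect(q[:,:2].astype(np.float32)))
    c=p['pixels'][165:225,330:390] if n=='top' else p['pixels'][200:260,320:390]
    cv2.imwrite('pics/l_%s.png'%n,cv2.resize(c,None,fx=10,fy=10,interpolation=cv2.INTER_CUBIC))
```

```text
[541.4492224   61.32512512 175.51405893]
top lock [357.2 191.8] 0.64 [ 531.6 -108.5   51. ] [ 526. -105.   83.]
top lock [348.3 179.4] 0.59 [566.9 -82.9  51. ] [565. -82.  61.]
top knob [359.7 193.7] 0.61 [ 522.5 -113.2   74. ] [ 521. -113.   80.]
top bow [353.1 176.1] 0.48 [576.8 -96.5  51. ] [576. -96.  54.]
top staple [345.7 178.9] 0.83 [568.2 -75.4  51. ] [569. -76.  48.]
top staple [351.1 177.6] 0.64 [572.3 -90.8  51. ] [575. -92.  40.]
top shutter [356.2 180.3] 0.91 [ 572.5 -109.2   12. ] [ 568. -107.   37.]
top shutter [155.3 182.2] 0.44 [554.9 476.1  12. ] [541. 449.  87.]
63 [ 522.66408198 -107.64203837   81.88214607] 86.73758734384953
404 ((532.4110107421875, -105.38160705566406), (77.56228637695312, 52.7411994934082), 15.829201698303223)
side lock [348.7 234.4] 0.78 [ 523.  -105.5   51. ] [ 515. -118.   69.]
side knob [358.1 233.8] 0.66 [ 540.8 -133.    74. ] [ 545. -127.   65.]
side knob [350.4 231.2] 0.64 [ 524.  -112.1   74. ] [ 522. -116.   79.]
side bow [386.2 370.4] 0.48 [ 380. -545.   51.] [ 385. -541.   36.]
side bow [360.4 225.7] 0.36 [577.1 -90.8  51. ] [575. -94.  56.]
side staple [354.1 223.1] 0.7 [564.1 -71.2  51. ] [561. -76.  58.]
side shutter [355.9 234.7] 0.97 [562.4 -91.3  12. ] [ 536. -127.   66.]
side window_handle [331.5 187.4] 0.62 [542.1  52.3 122. ] [542.  51. 123.]
50 [ 523.0192769  -113.71768589   80.56135473] 89.68937243438101
250 ((532.5958862304688, -109.6176528930664), (76.86972045898438, 52.162261962890625), 16.532676696777344)
```

View pics/l_top.png

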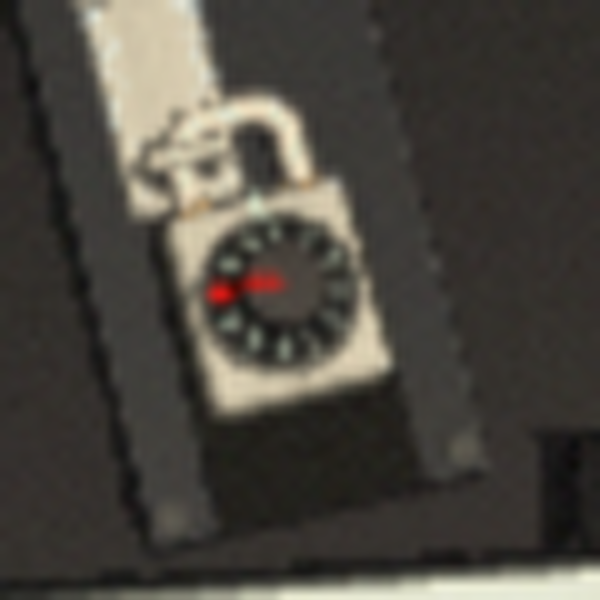

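View pics/l_side.png

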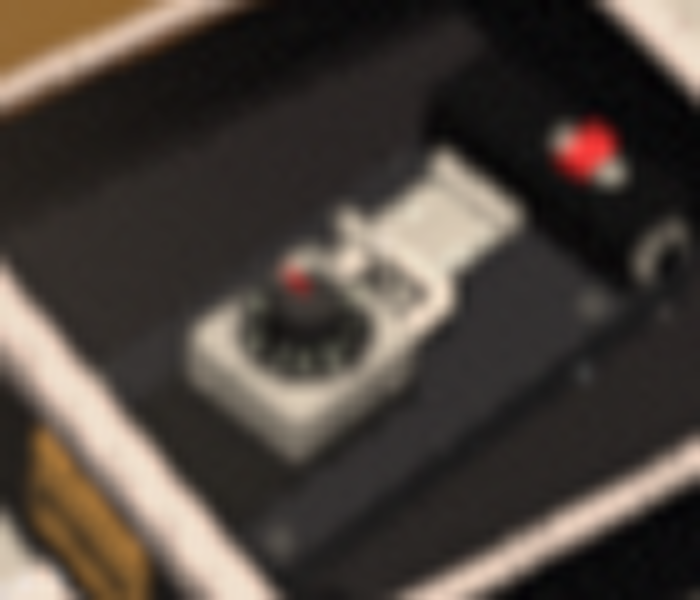

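Run:
```python
from h import *
p=cam('top')
def rect(z,res=4,cx=525,cy=-105,half=75):
    # ortho image at plane z: up=+x, left=+y
    n=int(2*half*res); i,j=np.mgrid[0:n,0:n]
    X=cx+half-i/res; Y=cy+half-j/res
    R,t=RT(p); f=K(p)
    C=np.stack([X,Y,np.full(X.shape,z)],-1)@R.T+t
    return cv2.remap(p['pixels'],(p['cx']+f*C[...,0]/C[...,2]).astype(np.float32),(p['cy']+f*C[...,1]/C[...,2]).astype(np.float32),cv2.INTER_CUBIC)
cv2.imwrite('pics/o66.png',rect(66))
def P(u,v,z): return at_z(p,(330+u/10,165+v/10),z)[:2]
c=[P(u,v,63) for u,v in[(168,228),(340,180),(393,370),(215,415)]]
print(np.round(c,1),np.mean(c,0)); 
for a,b in((3,0),(2,1),(1,0),(2,3)):
    d=c[b]-c[a]; print(np.linalg.norm(d),np.degrees(np.arctan2(d[1],d[0])))
img=p['pixels'].astype(int); b,g,r=img[...,0],img[...,1],img[...,2]
m=(r>110)&(g<90)&(b<90); m[:180]=0;m[205:]=0;m[:,:340]=0;m[:,375:]=0
v,u=np.nonzero(m); print([(x,y,r[y,x],g[y,x]) for x,y in zip(u,v)])
m=(r>80)&(r-g>40);v,u=np.nonzero(m[182:205,340:375]); print([(x+340,y+182,r[y+182,x+340]) for x,y in zip(u,v)])
```

```text
[[ 540.4  -77.9]
 [ 555.1 -126.3]
 [ 501.2 -141.5]
 [ 487.5  -91.5]] [ 521.06621793 -109.30963783]
54.574625173768474 14.478532226896467
55.937779716015555 15.668516406013417
50.63235609058944 106.88367836787482
51.75523210808837 105.33510897413706
[(np.int64(355), np.int64(192), np.int64(128), np.int64(54)), (np.int64(356), np.int64(192), np.int64(129), np.int64(55)), (np.int64(357), np.int64(192), np.int64(123), np.int64(55)), (np.int64(351), np.int64(193), np.int64(122), np.int64(37)), (np.int64(352), np.int64(193), np.int64(120), np.int64(30)), (np.int64(354), np.int64(193), np.int64(117), np.int64(23)), (np.int64(355), np.int64(193), np.int64(179), np.int64(38)), (np.int64(356), np.int64(193), np.int64(173), np.int64(44)), (np.int64(357), np.int64(193), np.int64(163), np.int64(46)), (np.int64(358), np.int64(193), np.int64(113), np.int64(63)), (np.int64(350), np.int64(194), np.int64(112), np.int64(72)), (np.int64(351), np.int64(194), np.int64(198), np.int64(29)), (np.int64(352), np.int64(194), np.int64(198), np.int64(21))]
[(np.int64(355), np.int64(192), np.int64(128)), (np.int64(356), np.int64(192), np.int64(129)), (np.int64(357), np.int64(192), np.int64(123)), (np.int64(351), np.int64(193), np.int64(122)), (np.int64(352), np.int64(193), np.int64(120)), (np.int64(354), np.int64(193), np.int64(117)), (np.int64(355), np.int64(193), np.int64(179)), (np.int64(356), np.int64(193), np.int64(173)), (np.int64(357), np.int64(193), np.int64(163)), (np.int64(358), np.int64(193), np.int64(113)), (np.int64(351), np.int64(194), np.int64(198)), (np.int64(352), np.int64(194), np.int64(198)), (np.int64(353), np.int64(194), np.int64(98)), (np.int64(351), np.int64(195), np.int64(85)), (np.int64(352), np.int64(195), np.int64(86))]
```

View pics/o66.png

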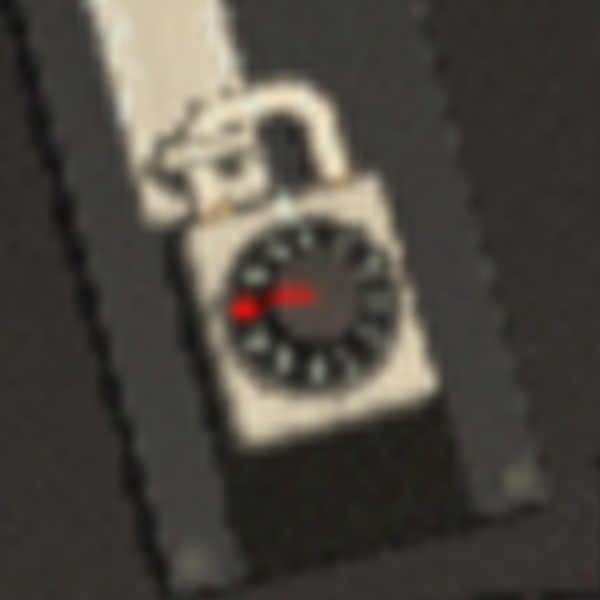

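Emit:
jog_arm:
  plan: "0.67 -3.38 0 0; 0.67 -3.38 0 0; 0.67 -3.38 0 0; 0.67 -3.38 0 0; 0.67 -3.38 0 0"

```text
clock: 8.65
eef_pos: [524.5, -111.5, 177.3]
orientation: [0.0, -0.043, 0.999, -0.0]
contact_force: [1.6, -0.9, -0.4]
opening: 42.5
```

Emit:
jog_arm:
  plan: "0 0 3 0; 0 0 3 0; 0 0 0 0; 0 0 0 0"

```text
clock: 8.98
eef_pos: [523.9, -109.8, 116.6]
orientation: [-0.002, -0.043, 0.999, 0.0]
contact_force: [-0.5, -0.9, 0.0]
opening: 42.5
```

Run:
```python
from h import *
s=arm.state();print(s['eef_pos'],np.round(s['joints'],3),s['contact_force'])
p=cam('top'); img=p['pixels'][165:225,330:390]; cv2.imwrite('pics/c4.png',cv2.resize(img,None,fx=8,fy=8,interpolation=cv2.INTER_CUBIC))
p=cam('side'); img=p['pixels'][180:260,310:400]; cv2.imwrite('pics/c5.png',cv2.resize(img,None,fx=8,fy=7,interpolation=cv2.INTER_CUBIC))
```

```text
[ 523.89941618 -109.78936663  116.60451351] [-0.079  0.528  0.295  1.952 -0.23   0.697  2.012] [-0.45595243 -0.93969524  0.01314668]
```

View pics/c5.png

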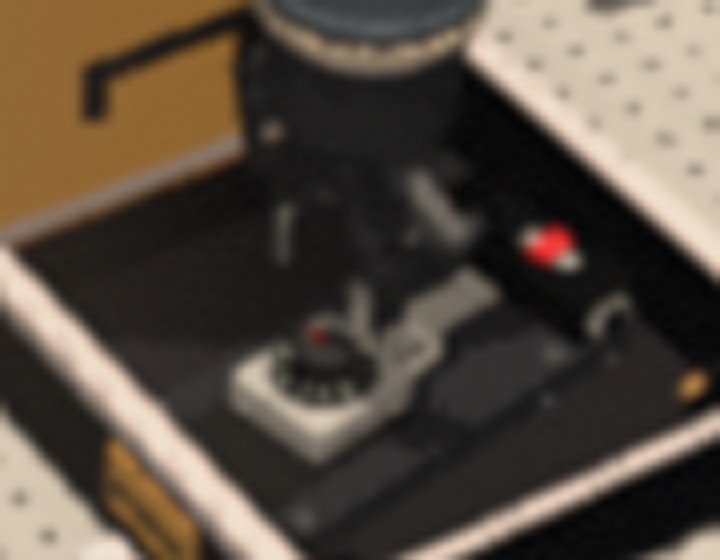

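View pics/c4.png

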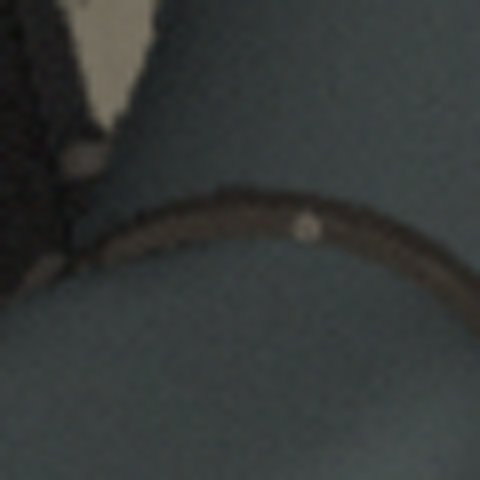

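Emit:
jog_arm:
  plan: "0.1 0 2.5 0; 0 0 2.1 0; 0 0 0 0; 0 0 0 0"

```text
clock: 9.42
eef_pos: [524.2, -109.8, 72.2]
orientation: [-0.0, -0.043, 0.999, 0.0]
contact_force: [-0.5, -0.1, 0.8]
opening: 42.8
```

Emit:
jog_arm:
  plan: "0 0 0 0; 0 0 0 0; 0 0 0 0; 0 0 0 0; 0 0 0 0"
  grip: 0
  squeeze: 30

```text
clock: 9.83
eef_pos: [525.0, -110.0, 73.2]
orientation: [0.001, -0.043, 0.999, -0.0]
contact_force: [-0.2, 0.6, 7.0]
opening: 22.1
```

Run:
```python
from h import *
s=arm.state();print(s['eef_pos'],s['contact_force'],s['wrist_torque'])
p=cam('side'); img=p['pixels'][180:260,310:400]; cv2.imwrite('pics/c6.png',cv2.resize(img,None,fx=8,fy=7,interpolation=cv2.INTER_CUBIC))
```

```text
[ 524.96014617 -110.00039153   73.17954049] [-0.23735188  0.64610943  7.01707123] [ 0.22779839  0.17395681 -0.00647431]
```

View pics/c6.png

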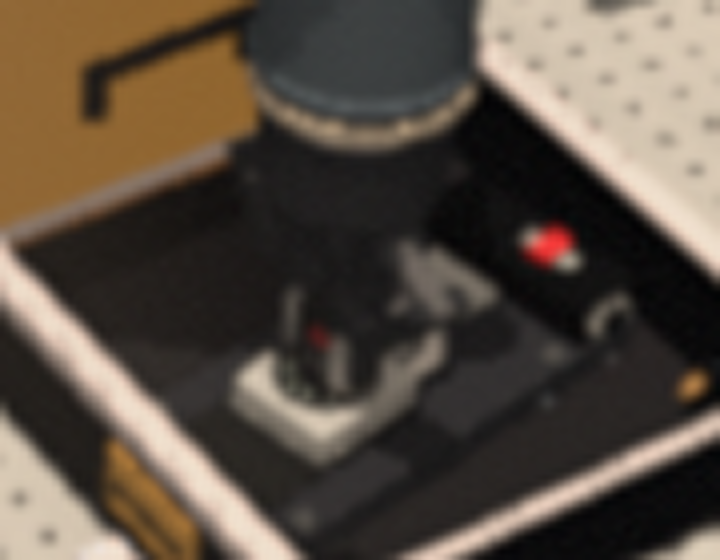

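Emit:
jog_arm:
  plan: "0 0 0 5; 0 0 0 5; 0 0 0 5; 0 0 0 5; 0 0 0 5"

```text
clock: 10.3
eef_pos: [525.0, -110.6, 73.2]
orientation: [0.002, 0.176, 0.984, 0.0]
contact_force: [-1.0, -0.8, 4.7]
opening: 22.0
```

Emit:
jog_arm:
  plan: "0 0 0 5; 0 0 0 5; 0 0 0 5; 0 0 0 5; 0 0 0 5"

```text
clock: 10.72
eef_pos: [524.6, -111.1, 73.2]
orientation: [0.001, 0.386, 0.923, 0.0]
contact_force: [-2.9, -3.1, 5.9]
opening: 22.4
```

Run:
```python
from h import *
s=arm.state();print(s['eef_pos'],s['orientation'],s['contact_force'],s['wrist_torque'],s['opening'])
p=cam('side','s7'); img=p['pixels'][180:260,310:400]; cv2.imwrite('pics/c7.png',cv2.resize(img,None,fx=8,fy=7,interpolation=cv2.INTER_CUBIC))
```

```text
[ 524.61368308 -111.14385224   73.17700054] [1.46824395e-03 3.85541965e-01 9.22689121e-01 1.50317703e-04] [-2.87846492 -3.06593466  5.9081546 ] [-0.81311533  0.60658781  0.04327959] 22.449521624088728
```

View pics/c7.png

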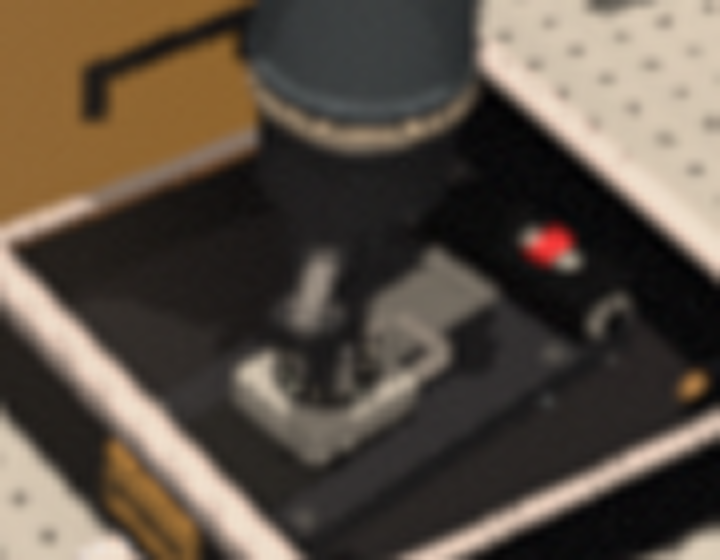

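Emit:
jog_arm:
  plan: "0 0 0 5; 0 0 0 5; 0 0 0 5; 0 0 0 5; 0 0 0 5"

```text
clock: 11.18
eef_pos: [524.1, -111.3, 73.2]
orientation: [0.001, 0.576, 0.817, 0.0]
contact_force: [-4.7, -3.4, 7.2]
opening: 22.0
```

Emit:
jog_arm:
  plan: "0 0 0 0; 0 0 0 0; 0 0 0 0; 0 0 -2 0; 0 0 -3 0"
  grip: 0.5

```text
clock: 11.6
eef_pos: [522.6, -109.3, 120.3]
orientation: [-0.002, 0.573, 0.819, -0.001]
contact_force: [1.1, 0.2, 0.6]
opening: 42.6
```

Run:
```python
from h import *
s=arm.state();print(s['eef_pos'],s['orientation'],s['contact_force'],s['wrist_torque'],s['opening'])
p=cam('side','s8'); img=p['pixels'][180:260,310:400]; cv2.imwrite('pics/c8.png',cv2.resize(img,None,fx=8,fy=7,interpolation=cv2.INTER_CUBIC))
```

```text
[ 522.57697467 -109.31171805  120.29089224] [-1.90775543e-03  5.73112463e-01  8.19474112e-01 -8.03337858e-04] [1.06547491 0.15413415 0.60866961] [ 0.02417063 -0.05476882 -0.04149931] 42.58185634966722
```

View pics/c8.png

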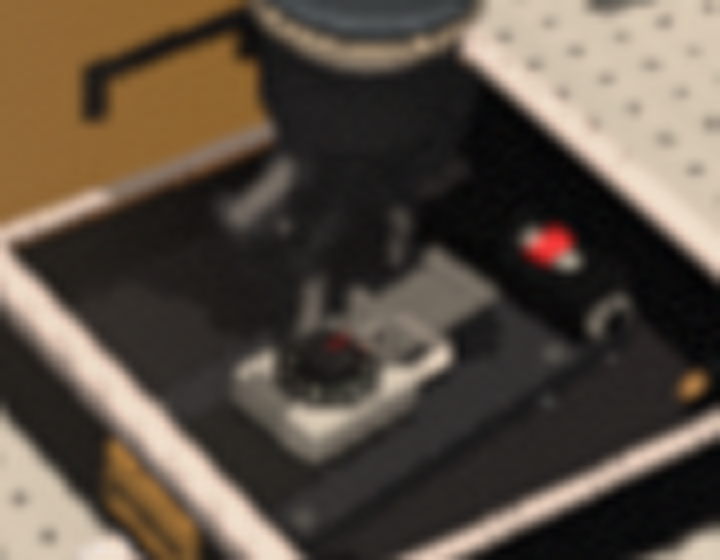

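Emit:
jog_arm:
  plan: "3.5 1.3 -2 0; 3.5 1.3 -2 0; 3.5 1.3 -1 0; 3.5 1.3 0 0; 0 0 0 0"

```text
clock: 12.07
eef_pos: [525.4, 47.1, 170.6]
orientation: [-0.001, 0.569, 0.822, 0.002]
contact_force: [-0.3, 0.4, -0.6]
opening: 42.7
```

```bash
cat >> h.py <<'E'
def rect(p,z,res=6,cx=525,cy=-105,half=50):
    n=int(2*half*res); i,j=np.mgrid[0:n,0:n]
    X=cx+half-i/res; Y=cy+half-j/res
    R,t=RT(p); f=K(p)
    C=np.stack([X,Y,np.full(X.shape,z)],-1)@R.T+t
    return cv2.remap(p['pixels'],(p['cx']+f*C[...,0]/C[...,2]).astype(np.float32),(p['cy']+f*C[...,1]/C[...,2]).astype(np.float32),cv2.INTER_CUBIC)
E
python3 - <<'E'
from h import *
p=cam('top','t9'); cv2.imwrite('pics/o9.png',rect(p,66))
for th in('lock','knob','bow','staple'):
    for r in arm.mark_of(th,p)[:1]: print(th,np.round(at_z(p,r['location'],{'knob':74}.get(th,51)),1))
E
```

```text
lock [ 530.6 -117.9   51. ]
knob [ 518.4 -106.8   74. ]
bow [575.3 -93.9  51. ]
staple [563.8 -84.3  51. ]
```

View pics/o9.png

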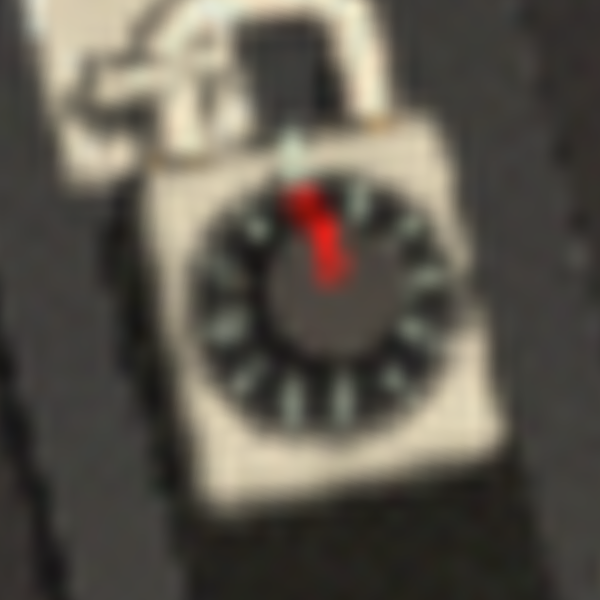

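Emit:
jog_arm:
  plan: "0 0 0 -6.75; 0 0 0 -6.75; 0 0 0 -6.75; 0 0 0 -6.75; 0 0 0 -6.75"
  grip: 0.9

```text
clock: 12.73
eef_pos: [525.0, 36.2, 170.7]
orientation: [0.0, 0.31, 0.951, -0.0]
contact_force: [0.7, -0.5, 0.5]
opening: 76.6
```

Emit:
jog_arm:
  plan: "0 0 0 -6.75; 0 0 0 -6.75; 0 0 0 -6.75; 0 0 0 -6.75; 0 0 0 -6.75"

```text
clock: 13.15
eef_pos: [525.0, 36.1, 170.7]
orientation: [0.0, 0.021, 1.0, -0.0]
contact_force: [0.2, -0.9, -0.3]
opening: 76.5
```

Emit:
jog_arm:
  plan: "0 0 0 -6.75; 0 0 0 -6.75; 0 0 0 0; 0 0 0 0"

```text
clock: 13.48
eef_pos: [525.0, 36.5, 170.7]
orientation: [0.0, -0.092, 0.996, 0.0]
contact_force: [-0.3, -0.2, 0.3]
opening: 77.2
```

Emit:
jog_arm:
  plan: "0.7 -3.58 -0.5 0; 0.7 -3.58 0 0; 0.69 -3.58 0 0; 0.69 -3.58 0 0; 0 0 2 0"

```text
clock: 13.9
eef_pos: [525.8, -117.7, 158.8]
orientation: [0.003, -0.088, 0.996, -0.003]
contact_force: [0.1, -0.1, 0.6]
opening: 77.0
```

Emit:
jog_arm:
  plan: "0 0 3 0; 0 0 3 0; 0 0 0 0; 0 0 0 0"

```text
clock: 14.23
eef_pos: [523.7, -108.3, 95.0]
orientation: [-0.002, -0.093, 0.996, 0.0]
contact_force: [0.4, -0.7, 0.4]
opening: 76.8
```

Run:
```python
from h import *
s=arm.state();print(s['eef_pos'],s['orientation'],s['contact_force'],s['opening'])
p=cam('side','s10'); img=p['pixels'][180:260,310:400]; cv2.imwrite('pics/c10.png',cv2.resize(img,None,fx=8,fy=7,interpolation=cv2.INTER_CUBIC))
```

```text
[ 523.74583263 -108.32421789   94.97055462] [-1.66728988e-03 -9.34045188e-02  9.95626839e-01  1.13045214e-04] [ 0.39955325 -0.65593773  0.36858969] 76.77535555684199
```

View pics/c10.png

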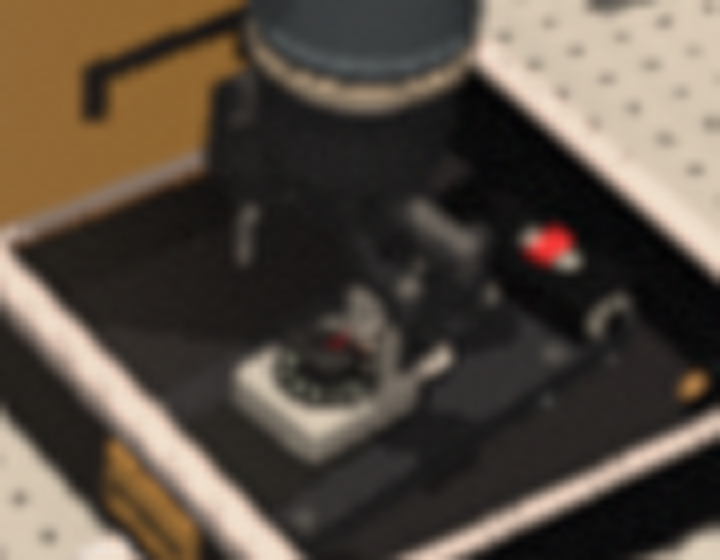

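Emit:
jog_arm:
  plan: "0 -0.1 2 0; 0 0 1.5 0; 0 0 0 0; 0 0 0 0"

```text
clock: 14.62
eef_pos: [525.6, -109.0, 61.9]
orientation: [0.0, -0.095, 0.995, -0.0]
contact_force: [-0.4, 0.4, -0.1]
opening: 76.9
```

Emit:
jog_arm:
  plan: "0 0 0.8 0; 0 0 0.8 0; 0 0 0 0; 0 0 0 0"

```text
clock: 14.95
eef_pos: [524.9, -108.7, 44.5]
orientation: [-0.0, -0.095, 0.995, 0.0]
contact_force: [-0.5, -0.8, 0.0]
opening: 77.3
```

Run:
```python
from h import *
s=arm.state();print(s['eef_pos'],s['orientation'],s['contact_force'],s['opening'])
p=cam('side','s11'); img=p['pixels'][180:260,310:400]; cv2.imwrite('pics/c11.png',cv2.resize(img,None,fx=8,fy=7,interpolation=cv2.INTER_CUBIC))
```

```text
[ 524.85706539 -108.74930647   44.54326364] [-2.45749610e-04 -9.51857372e-02  9.95459497e-01  7.41430414e-05] [-0.49415664 -0.81414179  0.00304941] 77.27775077260164
```

View pics/c11.png

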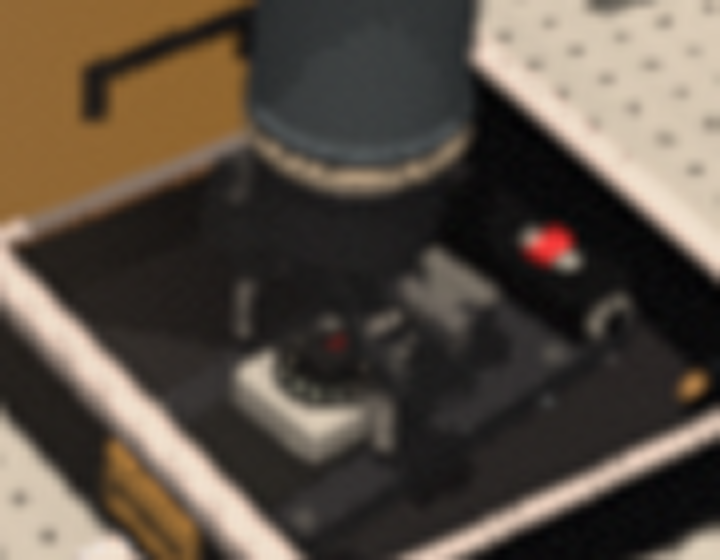

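Emit:
jog_arm:
  plan: "0 0 0.3 0; 0 0 0 0; 0 0 0 0; 0 0 0 0; 0 0 0 0"
  grip: 0
  squeeze: 40

```text
clock: 15.42
eef_pos: [525.0, -108.8, 41.7]
orientation: [0.0, -0.095, 0.995, -0.0]
contact_force: [0.4, -0.4, 0.6]
opening: 50.8
```

Emit:
jog_arm:
  plan: "0 0 0 0; 0 0 0 0; 0 0 0 0"

```text
clock: 15.67
eef_pos: [525.0, -108.8, 41.7]
orientation: [0.0, -0.095, 0.995, -0.0]
contact_force: [-0.3, -1.5, 2.7]
opening: 51.1
```

Run:
```python
from h import *
s=arm.state();print(s['eef_pos'],s['orientation'],s['contact_force'],s['opening'],s['wrist_torque'])
p=cam('side','s12'); img=p['pixels'][180:260,310:400]; cv2.imwrite('pics/c12.png',cv2.resize(img,None,fx=8,fy=7,interpolation=cv2.INTER_CUBIC))
```

```text
[ 525.0091779  -108.81204864   41.71539229] [ 8.62435042e-06 -9.52204297e-02  9.95456212e-01 -1.58971511e-05] [-0.30888931 -1.53320814  2.72869275] 51.09684286606295 [ 0.05960938  0.08926012 -0.01801018]
```

View pics/c12.png

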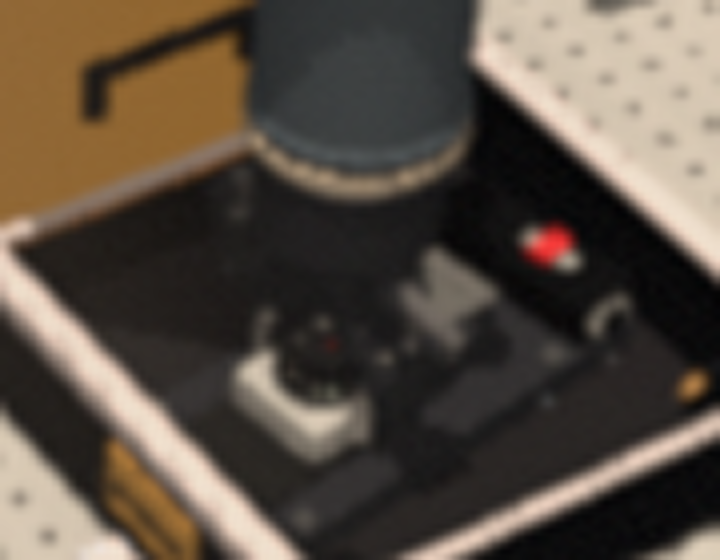

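Emit:
jog_arm:
  plan: "0.3 0 0 0; 0.3 0 0 0; 0.2 0 0 0; 0 0 0 0"

```text
clock: 16.05
eef_pos: [517.0, -110.2, 41.7]
orientation: [0.0, -0.095, 0.995, 0.0]
contact_force: [1.7, 0.2, 0.4]
opening: 51.3
```

Emit:
jog_arm:
  plan: "0.3 0 0 0; 0.3 0 0 0; 0.2 0 0 0; 0 0 0 0"

```text
clock: 16.38
eef_pos: [508.8, -111.8, 41.7]
orientation: [-0.0, -0.095, 0.995, 0.0]
contact_force: [1.4, 2.2, 1.6]
opening: 50.9
```

Emit:
jog_arm:
  plan: "0.2 0 0 0; 0.2 0 0 0; 0.1 0 0 0; 0 0 0 0; 0 0 0 0"

```text
clock: 16.8
eef_pos: [504.2, -112.8, 41.7]
orientation: [-0.0, -0.095, 0.995, 0.0]
contact_force: [2.3, 1.9, 1.9]
opening: 51.2
```

Emit:
jog_arm:
  plan: "0.1 0 0 0; 0.1 0 0 0; 0 0 0 0; 0 0 0 0"

```text
clock: 17.13
eef_pos: [502.6, -113.1, 41.7]
orientation: [0.0, -0.095, 0.995, -0.0]
contact_force: [3.7, 3.3, 1.6]
opening: 51.0
```

Run:
```python
from h import *
s=arm.state();print(s['eef_pos'],s['orientation'],s['contact_force'],s['opening'],s['wrist_torque'])
p=cam('side','s13'); img=p['pixels'][180:260,310:400]; cv2.imwrite('pics/c13.png',cv2.resize(img,None,fx=8,fy=7,interpolation=cv2.INTER_CUBIC))
p=cam('top','t13'); cv2.imwrite('pics/o13.png',rect(p,55))
```

```text
[ 502.62739225 -113.10742216   41.71092287] [ 1.69858682e-04 -9.52881271e-02  9.95449719e-01 -2.33430574e-05] [3.73240109 3.29118519 1.63558172] 50.951742287226594 [ 0.66893233 -0.76159416  0.06268123]
```

View pics/c13.png

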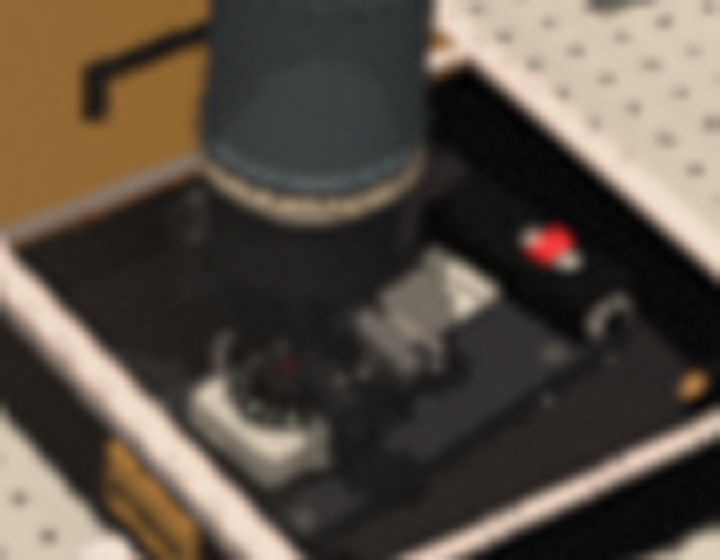

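View pics/t13.png

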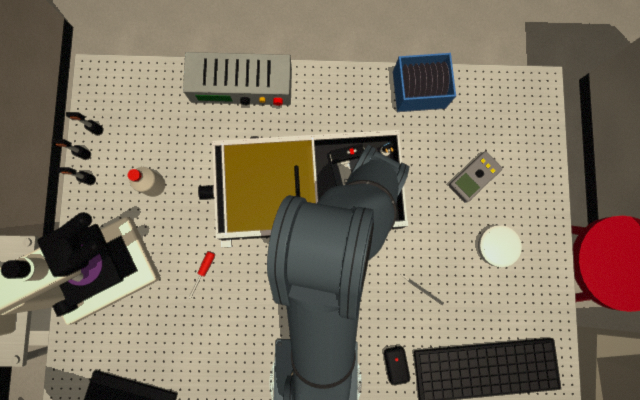

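Emit:
jog_arm:
  plan: "0.1 0 0 0; 0.1 0 0 0; 0 0 0 0; 0 0 0 0"

```text
clock: 17.57
eef_pos: [502.0, -113.1, 41.7]
orientation: [0.001, -0.096, 0.995, -0.0]
contact_force: [7.6, 3.2, -2.2]
opening: 50.9
```

Emit:
jog_arm:
  plan: "0.1 0 0 0; 0.1 0 0 0; 0.1 0 0 0; 0 0 0 0"

```text
clock: 17.9
eef_pos: [501.5, -113.0, 41.9]
orientation: [0.003, -0.096, 0.995, -0.0]
contact_force: [16.1, 6.8, -7.5]
opening: 51.1
```

Emit:
jog_arm:
  plan: "-0.4 0 0 0; -0.4 0 0 0; -0.4 0 0 0; -0.3 0 0 0; 0 0 0 0"

```text
clock: 18.32
eef_pos: [508.9, -112.2, 41.7]
orientation: [-0.003, -0.094, 0.996, 0.0]
contact_force: [-7.5, 0.7, 14.4]
opening: 50.9
```

Emit:
jog_arm:
  plan: "-0.3 0 0 0; -0.3 0 0 0; -0.3 0 0 0; 0 0 0 0; 0 0 0 0"

```text
clock: 18.73
eef_pos: [517.4, -110.7, 41.7]
orientation: [-0.003, -0.094, 0.996, 0.0]
contact_force: [-8.4, -0.5, 13.9]
opening: 51.2
```

Run:
```python
from h import *
s=arm.state();print(s['eef_pos'],s['orientation'],s['contact_force'],s['opening'],s['wrist_torque'])
p=cam('side','s14'); img=p['pixels'][190:250,330:390]; cv2.imwrite('pics/c14.png',cv2.resize(img,None,fx=10,fy=10,interpolation=cv2.INTER_CUBIC))
```

```text
[ 517.39509541 -110.69885457   41.68091713] [-2.88296307e-03 -9.41662703e-02  9.95552280e-01  2.44876800e-04] [-8.3803518  -0.51673149 13.89173661] 51.20120204401951 [-4.69372242e-02  1.60000931e+00 -3.24557624e-04]
```

View pics/c14.png

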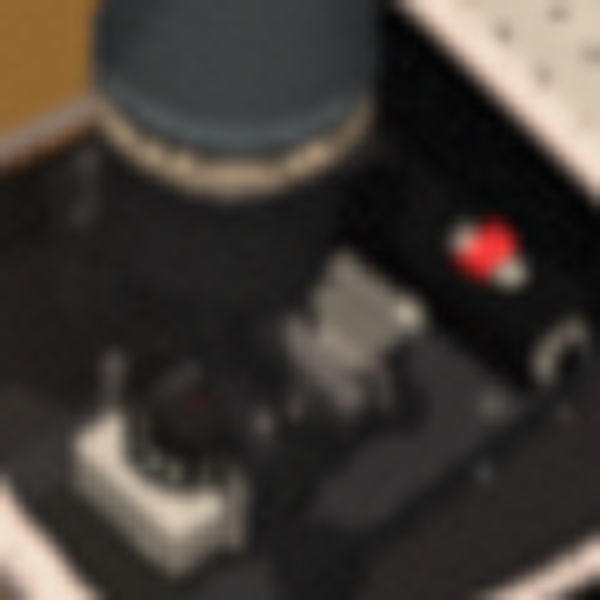

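Emit:
jog_arm:
  plan: "0 0 -0.1 0; 0 0 0 0; 0 0 0 0"

```text
clock: 19.03
eef_pos: [520.1, -109.8, 42.1]
orientation: [-0.001, -0.095, 0.995, 0.0]
contact_force: [0.1, 0.8, -5.1]
opening: 51.1
```

Emit:
jog_arm:
  plan: "-0.3 0 0 0; -0.3 0 0 0; 0 0 0 0; 0 0 0 0"

```text
clock: 19.37
eef_pos: [527.2, -108.3, 42.5]
orientation: [-0.0, -0.095, 0.995, -0.0]
contact_force: [0.6, 0.3, -4.9]
opening: 51.3
```

Run:
```python
from h import *
p=cam('side','s15')
s=arm.state();print(s['eef_pos'],s['contact_force'])
for f in('s12','s13','s14','s15'):
    im=cv2.imread('pics/%s.png'%f)[205:245,335:385]; cv2.imwrite('pics/z_%s.png'%f,im)
a=np.vstack([np.hstack([cv2.resize(cv2.imread('pics/z_%s.png'%f),None,fx=7.4,fy=7.4,interpolation=cv2.INTER_CUBIC) for f in r]) for r in(('s12','s13'),('s14','s15'))])
cv2.imwrite('pics/m15.png',np.clip(a.astype(float)*1.6,0,255).astype(np.uint8))
# expected bow and loop projections
for X in([0,0,0],): pass
```

```text
[ 527.01303054 -108.35849315   42.48564085] [-0.28211097 -0.34646431 -4.48297546]
```

View pics/m15.png

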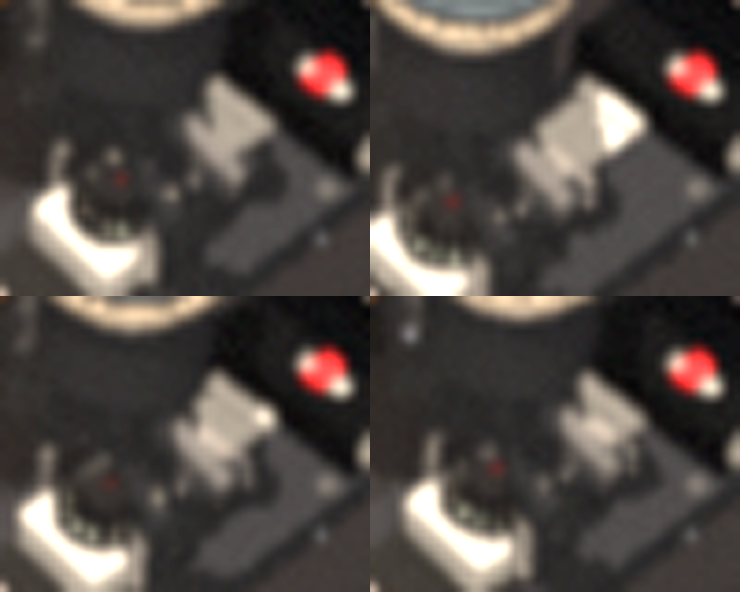

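Emit:
jog_arm:
  plan: "-0.3 0 0 0; -0.3 0 0 0; 0 0 0 0; 0 0 0 0"

```text
clock: 19.75
eef_pos: [533.2, -107.2, 42.7]
orientation: [0.0, -0.095, 0.995, -0.0]
contact_force: [-0.5, -0.4, -5.8]
opening: 51.2
```

Run:
```python
from h import *
p=cam('side','s16')
s=arm.state();print(s['eef_pos'],s['contact_force'],s['wrist_torque'])
im=p['pixels'][205:245,335:385].astype(float)*1.6
cv2.imwrite('pics/m16.png',cv2.resize(np.clip(im,0,255).astype(np.uint8),None,fx=14,fy=14,interpolation=cv2.INTER_CUBIC))
```

```text
[ 532.91012467 -107.24253391   42.64184584] [-0.40130449  0.19587939 -5.86535589] [ 0.03052354  0.06247905 -0.03454808]
```

View pics/m16.png

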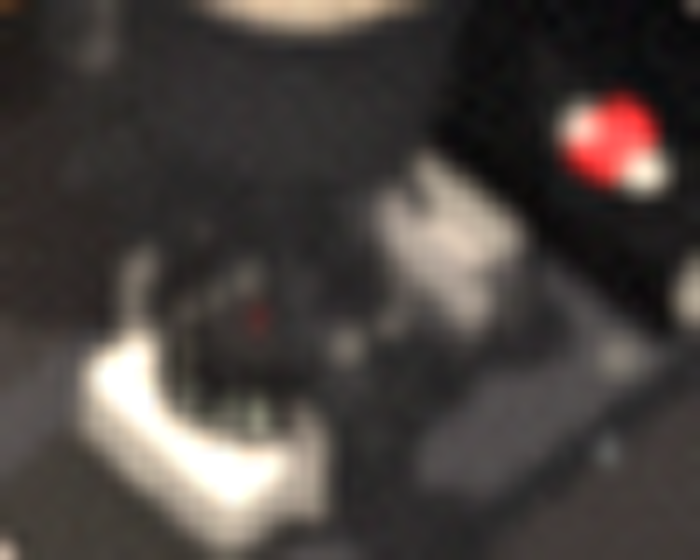

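Lift slowly and watch the force.

Emit:
jog_arm:
  plan: "0 0 -0.2 0; 0 0 -0.2 0; 0 0 0 0; 0 0 0 0"

```text
clock: 20.13
eef_pos: [533.0, -107.3, 46.9]
orientation: [0.0, -0.095, 0.995, -0.0]
contact_force: [-0.2, 0.0, -4.5]
opening: 51.2
```

Emit:
jog_arm:
  plan: "0 0 -0.2 0; 0 0 -0.2 0; 0 0 0 0; 0 0 0 0"

```text
clock: 20.47
eef_pos: [533.0, -107.3, 50.8]
orientation: [0.0, -0.095, 0.995, -0.0]
contact_force: [1.0, 0.2, -4.7]
opening: 51.4
```

Emit:
jog_arm:
  plan: "0 0 -0.5 0; 0 0 -0.7 0; 0 0 -1.5 0; 0 0 -2 0; 0 0 -2 0"

```text
clock: 20.88
eef_pos: [532.5, -107.4, 118.7]
orientation: [-0.0, -0.095, 0.995, -0.0]
contact_force: [1.3, 0.4, -4.2]
opening: 51.0
```

Emit:
jog_arm:
  plan: "0 0 -2.5 0; 0 0 -2.5 0; 0 0 -2.5 0; 0 0 -2.5 0; 0 0 -2 0"

```text
clock: 21.3
eef_pos: [532.7, -107.6, 240.3]
orientation: [0.001, -0.095, 0.995, -0.0]
contact_force: [1.4, 0.0, -4.7]
opening: 50.8
```

Emit:
jog_arm:
  plan: "0 0 -1 0; 0 0 -0.5 0; 0 0 0 0; 0 0 0 0; 0 0 0 0"
  squeeze: 50

```text
clock: 21.72
eef_pos: [532.2, -107.0, 251.4]
orientation: [-0.001, -0.095, 0.995, 0.0]
contact_force: [-0.0, 0.9, -6.0]
opening: 50.8
```

Run:
```python
from h import *
s=arm.state();print(s['clock'],s['eef_pos'],s['orientation'],s['contact_force'],s['opening'],s['wrist_torque'])
p=cam('side','s17'); u=proj(p,s['eef_pos']); print(u)
x,y=int(u[0]),int(u[1]); im=np.clip(p['pixels'][y-40:y+40,x-50:x+50].astype(float)*1.4,0,255).astype(np.uint8); cv2.imwrite('pics/m17.png',cv2.resize(im,None,fx=7,fy=7,interpolation=cv2.INTER_CUBIC))
p=cam('top','t17')
im=p['pixels'][120:250,205:415]; cv2.imwrite('pics/c17.png',cv2.resize(im,None,fx=3.6,fy=3.6,interpolation=cv2.INTER_CUBIC))
```

```text
21.7167 [ 532.17097119 -107.03718514  251.36299003] [-1.13542757e-03 -9.52828174e-02  9.95449572e-01  2.13065005e-04] [-0.04466138  0.93044881 -5.96515678] 50.78894344973311 [0.02055881 0.00542065 0.04429852]
[355.50576774 190.98341467]
```

View pics/m17.png

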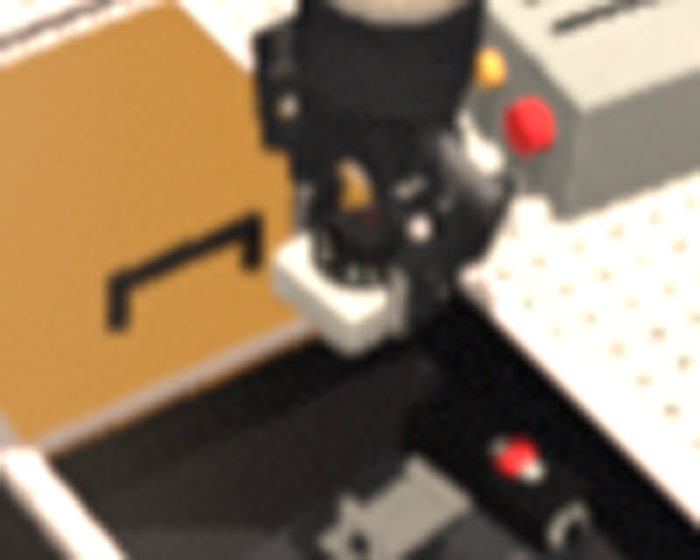

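View pics/c17.png

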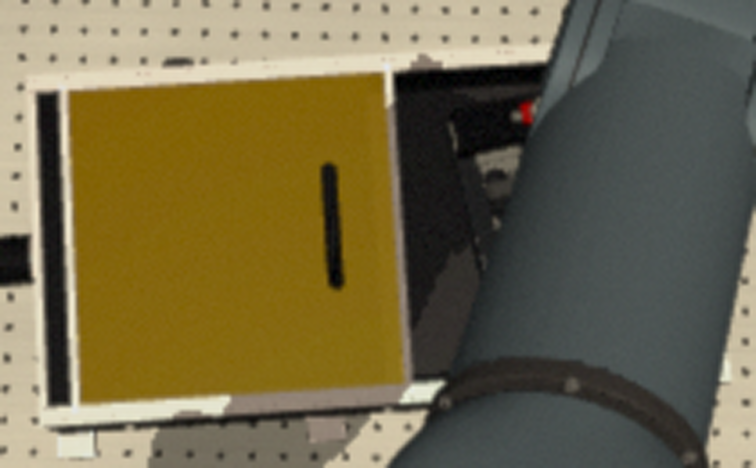

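Emit:
jog_arm:
  plan: "0 0 0 3; 0 0 0 5; 0 0 0 5; 0 0 0 5; 0 0 0 5"

```text
clock: 22.23
eef_pos: [532.6, -107.2, 251.9]
orientation: [-0.001, 0.107, 0.994, -0.0]
contact_force: [-0.1, 1.1, -4.9]
opening: 50.7
```

Emit:
jog_arm:
  plan: "0 0 0 5; 0 0 0 5; 0 0 0 5; 0 0 0 5; 0 0 0 5"

```text
clock: 22.65
eef_pos: [532.6, -107.2, 251.9]
orientation: [-0.001, 0.32, 0.947, -0.0]
contact_force: [0.4, -0.9, -4.9]
opening: 50.8
```

Emit:
jog_arm:
  plan: "0 0 0 5; 0 0 0 3; 0 0 0 1; 0 0 0 0; 0 0 0 0"

```text
clock: 23.07
eef_pos: [532.8, -107.2, 252.3]
orientation: [-0.0, 0.39, 0.921, -0.0]
contact_force: [0.1, 1.0, -4.6]
opening: 50.4
```

Run:
```python
from h import *
p=cam('side','s18'); s=arm.state(); u=proj(p,s['eef_pos']); print(s['eef_pos'],s['orientation'],s['contact_force'])
x,y=int(u[0]),int(u[1]); im=np.clip(p['pixels'][y-40:y+40,x-50:x+50].astype(float)*1.4,0,255).astype(np.uint8); cv2.imwrite('pics/m18.png',cv2.resize(im,None,fx=7,fy=7,interpolation=cv2.INTER_CUBIC))
for th in('bow','knob','lock'):
    for r in arm.mark_of(th,p)[:2]:
        l=r['location']; print(th,l,r['score'],at_z(p,l,s['eef_pos'][2]+(32 if th=='knob' else 9)))
n=s['orientation']; lx=-np.array([2*n[1]**2-1,2*n[1]*n[2]])
for d in(0,29,55,59,75,79):
    X=s['eef_pos']+np.r_[lx*d,9]; q=proj(p,X); print(d,(q-[x-50,y-40])*7)
```

```text
[ 532.80056945 -107.22697627  252.41012837] [-1.96741543e-04  3.90520682e-01  9.20594127e-01 -1.10918166e-04] [-0.09934394 -0.0302314  -4.21326992]
bow [236.8, 187.5] 0.5 [220.39450291  57.16806625 261.41012837]
bow [381.9, 194.2] 0.39 [ 588.61441555 -162.06515441  261.41012837]
knob [356.5, 183.6] 0.78 [ 531.44895516 -109.46184732  284.41012837]
lock [355.0, 188.8] 0.58 [ 529.75869811 -106.80063637  261.41012837]
0 [356.68622748 269.93318076]
29 [423.09829478 285.64808983]
55 [483.16223361 299.86085831]
59 [492.4470633  302.05790262]
75 [529.70517959 310.87419058]
79 [539.04952212 313.08531725]
```

View pics/m18.png

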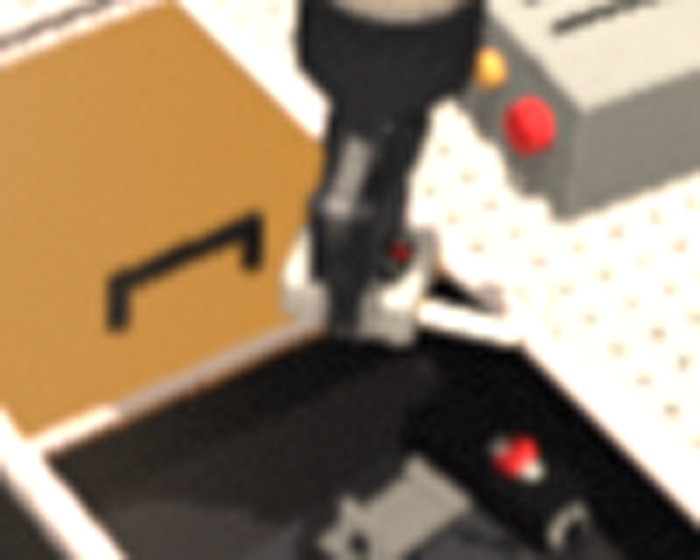

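Run:
```python
from h import *
s=arm.state(); print(s['clock'],np.abs(s['dq']).max(),s['eef_pos'],s['opening'],s['contact_force'])
print(arm.job_done())
```

```text
23.2667 0.0024818283643497857 [ 532.85562089 -107.35200048  252.62603171] 50.852858232770814 [-0.62472395  0.07747106 -4.70713147]
the job is handed in; nothing more can be done
None
```

The padlock is off the staple and held in the gripper with its shackle drawn. I handed the job in at 23.3 s of the 72 s allowed. `job_done` reports no verdict, so what follows rests on my own checks.

- **Window:** I slid it by its handle until it hit the end stop. I measured its edge at about y = −23 mm in the box frame, roughly 0.232 m open. The travel was only about 213 mm because the window started about 20 mm open. The commanded pose overshot the stop, so the force there briefly reached 62 N before I backed off. That was through the fingers on the handle, but it is above the 40 N limit on the arm or gripper body.
- **Dial:** I gripped the knob and turned it about 75° clockwise. That starting angle lay between two clicks in the image, so I let go and looked again. The red mark was at the index line to within about 1°. The lock body had swivelled about 4°.
- **Shackle:** I gripped the lock body and pulled straight back 24 mm. It slid at 2 to 5 N, then came up against the stop at 18 N. I eased it forward 32 mm, which reached about 16 N because the lock was pressing on its rest, so I raised it 1 mm. It then lifted off the staple with only its own weight on the gripper.
- **Final hold:** The finger tips are at z ≈ 252 mm, putting the lock centre at about 0.26 m. It is level and still, with the dial up, a 50 N grip set and a finger opening of about 51 mm. I turned it about 57° to see the shackle, which is drawn: the bow is about 75 to 78 mm from the lock centre, against 55 mm shut.

One check disagreed: the network's top guess for the bow in the last picture was clearly wrong, so I used its second guess, which matched the picture. The other objects looked unmoved in the pictures I viewed. I did not measure their positions at the end.

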